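Load the reaction tiles on the laboratory rotator and lock the hold-down bar

ROBOT

A 6-joint arm with a two-finger parallel gripper is mounted at the origin on a cart in front of the work surface, level with it; the furniture and walls round the work are solid. World frame = base frame: x ahead of the robot, y to its left, z up, the work surface at z = 0. Lengths are in m, angles in rad, forces in N, time in s.
With the tool pointing down it reaches from about 0.325 to 0.775 m from the base axis. Payload 5.5 kg.
Tool frame: the origin (TCP) lies between the finger pads; the fingertips stand 8 mm ahead of it and the grasp point (between the pads) lies 11 mm behind it (tcp_to_tips is the distance from the TCP to the fingertips, in m); z points along the fingers, y is the line along which they close (so a half turn about z gives the same grasp; the last joint's range is limited). The gripper opens to 88 mm and grips with 3 to 60 N. Pads are 20 mm wide; open, the fingers measure 115 mm over their backs; the gripper's body (75 mm by 178 mm) begins 61 mm behind the grasp point.
Start: joints at [1.13, 0.091, 1.231, -0, 1.82, -0.057], TCP at [0.225, 0.556, 0.231] pointing down, gripper open.
Joint ranges: [-2.87, 2.87], [-0.86, 2.18], [0.17, 2.46], [-1.51, 4.65], [0.06, 2.69], [-2.65, 2.65]. Speed limits (rad/s): [2.57, 2.57, 3.01, 3.14, 3.14, 3.14].

INTERFACE

Orientations are given as a unit quaternion [w, x, y, z].
In Python, from bench import * gives the robot as it stands. Calls block until the motion is done:
- move_to(position, orientation): joint-space move of the TCP to a pose.
- move_l(position, speed=0.15, orientation=None): straight line of the TCP; orientation=None keeps the orientation; speed is the mean speed in m/s.
- movej(angles): joint-space move.
- gripper_open() and close(): open the fingers fully, or close them until they stop; the grip force is fixed at half the most.
- hold(seconds).
- inverse_kinematics(position, orientation): joint angles nearest the present ones, or None.
- state(): the state.
- get_image(name): name is "scene" or "top"; returns a dict with "frame" (420x560x3 uint8, blue, green, red), "depth" (420x560 float32, m along the optical axis (not along the pixel's ray), 0 where there is no reading), "camera_matrix" (3x3 intrinsics, pixels), "k1" (the pictures are not rectified: a ray, as slopes to the right and down, at radius r is drawn at 1 + k1 r^2 times it, then the intrinsics apply), "view" (4x4, takes a point from world to camera coordinates). Camera axes: x right, y up, looking along -z (the intrinsics and any distortion apply to the point x, -y, -z); pixel columns grow to the right and rows downward; lengths in m; the calibration is good to about 2 mm. A picture is of the moment at which its call begins.
A pose or a line that the arm cannot do raises IKError and nothing moves.
- job_done(): hands the job in; it is judged then, once.
The state is a dict: "time": time; "joint_pos": joint angles; "dq": joint speeds; "joint_torque": joint torques, N m; "ee_pos": TCP position; "ee_rot": TCP orientation; "ft_force": force on the tool from outside, world axes, zero at the start; "moment": the same for the moment, N m; "finger_gap": finger opening in m; "finger_force": force on a finger pad.
Only numpy, scipy, OpenCV 4.12 (cv2) and the standard library are available. Lean on these libraries where they do the work, as an engineer would, in place of code of your own. Each camera call takes 0.05 s, during which the arm holds its last target. There are 200 camera calls.

TASK

Get the rotator ready for the next agglutination run: flip its red cam lever up to free the hold-down bar and draw the bar all the way back towards you. Lay every white reaction tile that is out on the bench (two or three) wells up in a bay of its own, lengthwise between the pins, and press it down past the sprung roller until it lies flat on the platform. Then push the bar fully home over the tiles' near edges and fold the lever down flat to lock it, leaving the other things on the bench where they are.

Things in the scene. Friction and masses are not known exactly. Their poses are not given: they have to be found in the camera images.
- rotator: low white bench rotator, 210 (x) x 336 (y) x 80 mm high without the bar, fixed to the bench; its place and yaw vary. Origin: centre of its underside; x points away from the robot, y left, z up. Its top face is an aluminium platform with three bays side by side along y, 90 mm apart, and two steel guide rails along x (12 mm wide, 10 mm high, 153 mm either side of the middle)
- platform (a point): centre of the platform's upper surface, 80 mm above the rotator's origin; axes as the rotator's
- bay_1 (a point): left bay: centre of a seated tile's place, on the platform surface; axes as the rotator's, the tile's long side along x. Six round-nosed pins (6 mm diameter, 7.5 mm high) frame it: two behind the tile's far end, four beside it at x = 36 and -36 mm, inner faces 32 mm from the centre line, so the middle of the long sides is free for fingers. A seated tile's centre lies within 2 mm of this point
- bay_2 (a point): middle bay, likewise. At each bay's near end a sprung white roller (12 mm diameter, 22 mm long, top 8 mm above the platform) overlaps the tile's near end by 2 mm and pushes a seated tile against the far pins. So a tile that is only laid in stays with its near end about 6 mm up, until it is pushed down near that end with about 5 N (up to 15 N)
- bay_3 (a point): right bay, likewise
- bar (a joint): hold-down bar (aluminium, 20 mm along x, 290 mm along y, underside 12 and top 26 mm above the platform). 0 m = home against its stop, 10 mm over the near ends of seated tiles, 2 mm above their tops; grows as it is drawn towards the robot; 0.070 m = all the way back. Friction 4 N when free; stays where left. Clamped while the lever is down; starts clamped at 0 to 0.012 m
- bar_knob (a point): middle of the black grip knob on the middle of the bar: 22 mm diameter, narrowing to 16 mm in its lower third, its top 12 mm above this point; the bar's own top is 16 mm below this point. Moves with the bar
- cam_lever (a joint): red cam lever on the bar's left end, hinged about the rotator's y axis. 0 rad = folded down flat, pointing towards the robot: bar clamped; grows as its tip is swung up; 1.7 rad = upright, just past vertical: bar free (free from about 0.5 rad). Stays where it is left; turning takes about 1.5 N at the tip, and up to about 6 N over the last 0.4 rad before it is flat
- lever_tip (a point): gripping point near the end of the lever's red handle (handle 36 mm long, 13 mm wide along y, 11 mm thick), 55 mm from the hinge axis (the lever ends at 70 mm); folded down it is about 37 mm above the platform
- lever_pivot (a point): point on the lever's hinge axis, middle of the lever; 36 mm above the platform; moves with the bar; axes as the rotator's
- tile_1: white glazed reaction tile, 90 (x) x 60 (y) x 10 mm, 0.12 kg, with six shallow round wells on its upper face (either end may lead). Origin: centre of its underside; x along its length, z up out of the wells. Starts lying flat on the bench to the right of the rotator; may be absent
- tile_2: white glazed reaction tile, 90 (x) x 60 (y) x 10 mm, 0.12 kg, with six shallow round wells on its upper face (either end may lead). Origin: centre of its underside; x along its length, z up out of the wells. Starts lying flat on the bench to the right of the rotator; may be absent
- tile_3: white glazed reaction tile, 90 (x) x 60 (y) x 10 mm, 0.12 kg, with six shallow round wells on its upper face (either end may lead). Origin: centre of its underside; x along its length, z up out of the wells. Starts lying flat on the bench to the right of the rotator; may be absent
- lab_timer: small square countdown timer lying on the bench, 62 x 62 x 18 mm; leave it alone. Origin: centre of its underside
- specimen_cup: specimen cup with orange lid, 53 mm diameter, 66 mm high; leave it alone. Origin: centre of its underside
- tube_rack: black rack with blood tubes behind the rotator, 75 x 96 x 95 mm; leave it alone. Origin: centre of its underside
- stain_bottle: brown stain bottle with blue cap, 51 mm diameter, 113 mm high, behind the rotator; leave it alone. Origin: centre of its underside
- immersion_oil: small brown dropper bottle, 33 mm diameter, 96 mm high, behind the rotator; leave it alone. Origin: centre of its underside
- slide_box: flat blue-green slide box, 92 x 99 x 32 mm, right on the bench; leave it alone. Origin: centre of its underside

How it is judged:
By the outcome, as a careful person would: the job done as asked, in the order asked, and still so for the second after the job is handed in, with the robot touching nothing.
Of tile_1, tile_2, tile_3 only 2 to 3 are there at a start; the rules pass over those that are not, and their reading is None.
At some moment in a run one of tile_1, tile_2, tile_3 may be knocked a few centimetres aside while the robot is not near it.
Once in a run the grip may slacken for a moment while it holds something.
It also fails if it takes over 210 s, if anything falls off the work surface, if the arm or the gripper's body presses on something with over 40 N, if the wrist force passes 120 N, or if a joint passes its speed limit or range.

## Working session

There is one attempt and no reset: what is moved stays moved. The work goes in short steps, each a Python script; the robot and the scene stay as the last script left them, time stands still between calls to the robot, and variables do not carry over. Pictures are saved under pics/ and viewed, at most 14 in all, crops included, and the job is handed in when it is done.

```bash
ls; mkdir -p pics; python3 - <<'E'
from bench import *
import cv2,numpy as np
for n in("scene","top"):
    d=get_image(n); cv2.imwrite(f"pics/{n}0.png",d["frame"]); np.savez(f"{n}0.npz",**d)
    print(n,d["camera_matrix"].round(1).tolist(),d["k1"],d["view"].round(3).tolist(),(d["depth"]>0).mean())
print(state())
E
```

```text
pics
scene [[504.3, 0.0, 274.5], [0.0, 504.3, 204.4], [0.0, 0.0, 1.0]] -0.0018088659319904345 [[-0.449, -0.893, -0.008, 0.173], [0.567, -0.292, 0.771, -0.445], [-0.691, 0.341, 0.637, -1.696], [0.0, 0.0, 0.0, 1.0]] 0.9959821428571428
top [[428.8, 0.0, 278.9], [0.0, 428.8, 210.5], [0.0, 0.0, 1.0]] -0.030033033204113116 [[0.001, -1.0, -0.011, -0.114], [0.992, -0.001, 0.127, -0.601], [-0.127, -0.011, 0.992, -1.549], [0.0, 0.0, 0.0, 1.0]] 0.9960076530612245
{'time': 0.1, 'joint_pos': array([ 1.13030960e+00,  9.18246428e-02,  1.23173671e+00, -9.05617972e-06,
        1.81979465e+00, -5.66736230e-02]), 'dq': array([-0.00165019, -0.0004391 , -0.00275869, -0.00011117,  0.00317971,
       -0.00144808]), 'joint_torque': array([ 3.57872603e-03, -4.47863138e+01, -4.07564878e+01,  7.02207768e-02,
        2.85320490e-02, -1.05483216e-04]), 'ee_pos': array([0.22456238, 0.5561324 , 0.22961158]), 'ee_rot': array([-2.12661801e-04,  1.90731811e-01,  9.81641787e-01, -8.55652842e-04]), 'ft_force': array([0.48655888, 0.49072444, 0.21682261]), 'moment': array([-0.00520306,  0.025529  , -0.00386995]), 'finger_force': 0.0, 'finger_gap': 0.08764508781447675}
```

View pics/top0.png

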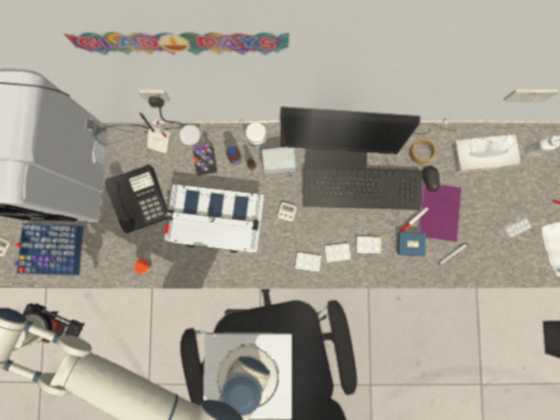

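View pics/scene0.png

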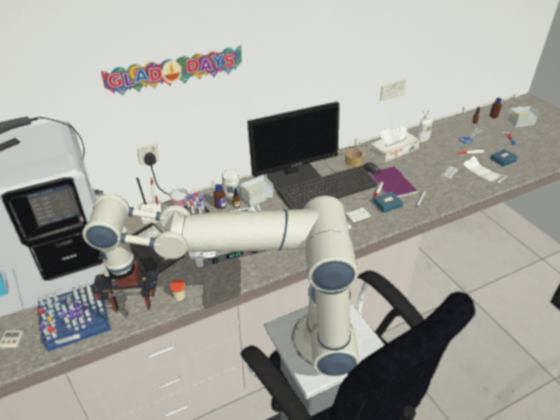

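The top view shows the rotator around (215,218), with a red lever at about (168,228). Three tiles lie at about (308,262), (338,253) and (369,244). The scene camera is mostly blocked by the arm.

```bash
cat > h.py <<'E'
import numpy as np, cv2
from scipy.spatial.transform import Rotation as R
def rays(d,px):
    """pixels Nx2 -> (origin, directions with unit depth) in world"""
    K=d["camera_matrix"];k=float(d["k1"]);px=np.asarray(px,float).reshape(-1,1,2)
    u=cv2.undistortPoints(px,K,np.array([k,0,0,0.])).reshape(-1,2)
    V=d["view"];c=np.c_[u[:,0],-u[:,1],-np.ones(len(u))]
    return -V[:3,:3].T@V[:3,3], c@V[:3,:3]
def on_plane(d,px,z):
    o,r=rays(d,px); return o+r*((z-o[2])/r[:,2])[:,None]
def by_depth(d,px):
    o,r=rays(d,px);p=np.round(np.asarray(px)).astype(int).reshape(-1,2)
    return o+r*d["depth"][p[:,1],p[:,0]][:,None]
def project(d,P):
    V=d["view"];c=np.atleast_2d(P)@V[:3,:3].T+V[:3,3]
    u=np.c_[c[:,0],-c[:,1]]/-c[:,2:];u=u*(1+float(d["k1"])*(u**2).sum(1))[:,None]
    K=d["camera_matrix"];return u*[K[0,0],K[1,1]]+K[:2,2]
def quat(R_):  # w x y z
    q=R_.as_quat();return np.r_[q[3],q[:3]]
E
python3 - <<'E'
from h import *
d=dict(np.load("top0.npz"))
f=d["frame"]
c=cv2.resize(f[175:285,140:410],None,fx=2.95,fy=2.95,interpolation=cv2.INTER_CUBIC)
cv2.imwrite("pics/crop1.png",c)
r=cv2.resize(f[178:258,155:275],None,fx=6.6,fy=6.6,interpolation=cv2.INTER_CUBIC)
cv2.imwrite("pics/crop2.png",r)
for p in [(308,262),(338,253),(369,244),(240,265),(215,225),(215,240),(190,205),(142,267)]: print(p,by_depth(d,[p])[0].round(4))
E
```

```text
(308, 262) [ 0.4116 -0.2214  0.0099]
(338, 253) [ 0.4448 -0.333   0.0109]
(369, 244) [ 0.4782 -0.4492  0.0091]
(240, 265) [ 0.4004  0.0319 -0.0009]
(215, 225) [0.5435 0.1165 0.0729]
(215, 240) [0.4894 0.1155 0.0725]
(190, 205) [0.6147 0.2064 0.085 ]
(142, 267) [0.3924 0.3766 0.0714]
```

View pics/crop1.png

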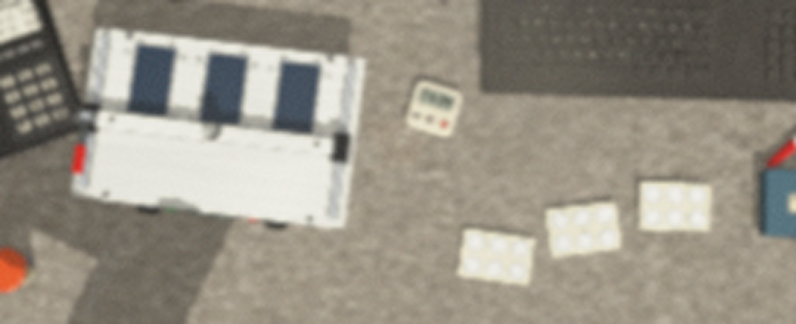

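View pics/crop2.png

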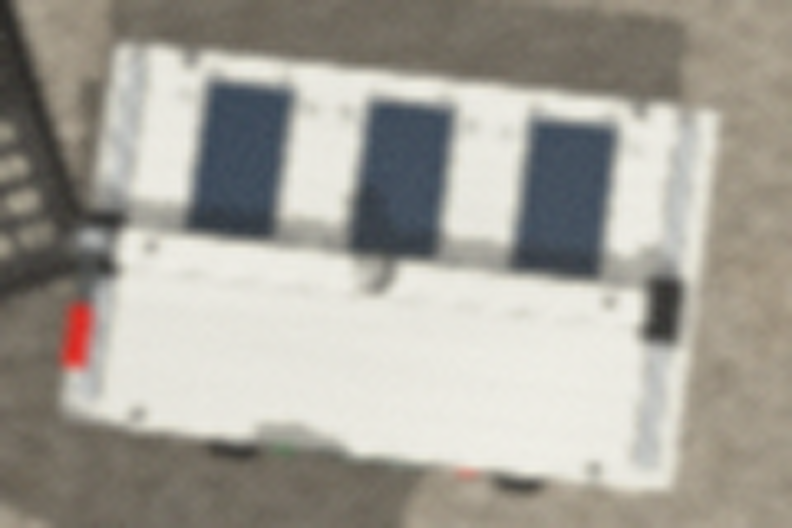

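Crop 1 shows three wells-up tiles at crop pixels (497,256), (584,228) and (676,206), with the timer at (434,107). Crop 2 shows the platform corners at about (118,45), (718,112), (672,490) and (62,412). It also shows the bar across y≈265, the lever handle at (77,335) and the knob at (378,270).

```bash
cat >> h.py <<'E'
def rot_fit(d):
    m=np.zeros(d["depth"].shape,bool);v,u=np.mgrid[165:270,145:285]
    px=np.c_[u.ravel(),v.ravel()];P=by_depth(d,px)
    return px,P
def tiles(d):
    f=d["frame"].astype(int);hs=cv2.cvtColor(d["frame"],cv2.COLOR_BGR2HSV)
    m=((hs[...,2]>190)&(hs[...,1]<60)).astype(np.uint8);m[:200]=0;m[290:]=0;m[:,:275]=0;m[:,400:]=0
    out=[]
    for c in cv2.findContours(m,cv2.RETR_EXTERNAL,cv2.CHAIN_APPROX_NONE)[0]:
        if cv2.contourArea(c)<150: continue
        # sub-pixel: brightness-threshold on upsampled patch
        x,y,w,h=cv2.boundingRect(c);s=8
        p=cv2.resize(d["frame"][y-6:y+h+6,x-6:x+w+6].min(2),None,fx=s,fy=s,interpolation=cv2.INTER_CUBIC)
        t,b=cv2.threshold(p,0,255,cv2.THRESH_BINARY+cv2.THRESH_OTSU)
        cc=max(cv2.findContours(b,cv2.RETR_EXTERNAL,cv2.CHAIN_APPROX_NONE)[0],key=cv2.contourArea).reshape(-1,2)
        W=on_plane(d,(cc+.5)/s-.5+[x-6,y-6],0.010)[:,:2]
        (cx,cy),(a,bb),ang=cv2.minAreaRect(W.astype(np.float32)*1000)
        yaw=np.radians(ang) if a>bb else np.radians(ang+90)
        yaw=(yaw+np.pi/2)%np.pi-np.pi/2
        out.append((cx/1000,cy/1000,yaw,max(a,bb),min(a,bb)))
    return out
E
python3 - <<'E'
from h import *
d=dict(np.load("top0.npz"))
for t in tiles(d): print("tile",np.round(t,3))
px,P=rot_fit(d); z=P[:,2]
print(np.histogram(z,bins=np.arange(-.01,.15,.01)))
for lo,hi in((.06,.1),(.07,.09)):
    m=(z>lo)&(z<hi)&(P[:,0]<.68)&(P[:,0]>.42)&(P[:,1]>-.1)&(P[:,1]<.32)
    im=np.zeros(d["depth"].shape,np.uint8);im[px[m][:,1],px[m][:,0]]=1
    im=cv2.morphologyEx(im,cv2.MORPH_CLOSE,np.ones((5,5)));im=cv2.morphologyEx(im,cv2.MORPH_OPEN,np.ones((7,7)))
    n,l,s,_=cv2.connectedComponentsWithStats(im);i=1+s[1:,4].argmax()
    c=max(cv2.findContours((l==i).astype(np.uint8),0,1)[0],key=cv2.contourArea).reshape(-1,2)
    r=cv2.minAreaRect((on_plane(d,c,.08)[:,:2]*1000).astype(np.float32));print("rot",r,cv2.boxPoints(r).tolist())
hs=cv2.cvtColor(d["frame"],cv2.COLOR_BGR2HSV)
R0=np.zeros(hs.shape[:2],bool);R0[170:270,150:285]=1
for name,m,zz in(("blue",(hs[...,0]>95)&(hs[...,0]<125)&(hs[...,1]>80)&(hs[...,2]>50)&R0,.08),("red",((hs[...,0]<8)|(hs[...,0]>172))&(hs[...,1]>130)&R0,.1225)):
    for c in cv2.findContours(m.astype(np.uint8),0,1)[0]:
        if cv2.contourArea(c)<8: continue
        r=cv2.minAreaRect((on_plane(d,c.reshape(-1,2),zz)[:,:2]*1000).astype(np.float32));print(name,np.round(r[0],1),np.round(r[1],1),round(r[2],1))
c=np.array([(118,45),(718,112),(672,490),(62,412)])/6.6+[155,178]-.4
print("hand corners",on_plane(d,c,.08).round(4).tolist())
E
```

```text
tile [ 0.412 -0.221  1.427 90.469 60.16 ]
tile [ 0.447 -0.331 -1.445 90.498 60.675]
tile [ 0.475 -0.448  1.543 89.337 60.661]
tile [ 0.597 -0.143 -0.3   66.258 63.151]
(array([4452, 3240,  182,  195,  357,  367,  228,  131, 2593, 2061,  178,
        453,   78,   53,    9]), array([-0.01,  0.  ,  0.01,  0.02,  0.03,  0.04,  0.05,  0.06,  0.07,
        0.08,  0.09,  0.1 ,  0.11,  0.12,  0.13,  0.14]))
rot ((569.454833984375, 120.21221923828125), (332.4677734375, 209.51251220703125), 83.14273071289062) [[445.6002197265625, -32.32501220703125], [653.614013671875, -57.340057373046875], [693.3094482421875, 272.74945068359375], [485.295654296875, 297.7644958496094]]
rot ((622.9078369140625, 113.78413391113281), (332.4677734375, 101.83623504638672), 83.14273071289062) [[552.5062255859375, -45.181182861328125], [653.614013671875, -57.340057373046875], [693.3094482421875, 272.74945068359375], [592.20166015625, 284.9083251953125]]
red [528.  279.8] [11.6 29.1] 82.4
hand corners [[0.6913, 0.2738, 0.08], [0.6533, -0.058, 0.08], [0.4469, -0.0343, 0.08], [0.4887, 0.2979, 0.08]]
```

The bar centre is at local x ≈ -10, the pivot at ≈ (-9, 152), and the bays at y ≈ 90, 0 and -90 as specified. Next I grip and flip the lever.

```bash
cat > m.py <<'E'
from bench import *
from h import *
G=.011  # grasp point is behind TCP
def rot(flip=0,pitch=0,yaw=YAW):
    return R.from_euler("z",yaw+np.pi*flip)*R.from_euler("y",pitch if not flip else -pitch)*R.from_euler("x",np.pi)
def pick(pos,pitch=0,yaw=YAW):
    """downward orientation (of the two half turns) with the smaller last joint"""
    best=None
    for f in(0,1):
        q=quat(rot(f,pitch,yaw));j=inverse_kinematics(np.asarray(pos),q)
        if j is not None and(best is None or abs(j[5])<best[0]):best=(abs(j[5]),q,f)
    return best[1]
def say(t=""):
    s=state();print(t,"t=%.1f"%s["time"],"loc",(loc(s["ee_pos"])[0]*1000).round(1),"F",s["ft_force"].round(1),"gap %.4f ff %.1f"%(s["finger_gap"],s["finger_force"]))
    return s
E
python3 - <<'E'
from m import *
XP,YP,ZP=-.009,.152,.116
tcp=lambda q:wor([XP-.055*np.cos(q),YP,ZP+.055*np.sin(q)+.002-G])
a=tcp(0)
q=pick(a);up=a+[0,0,.1]
move_to(up,q);say("above")
move_l(a,.1);say("at")
close();say("closed")
for t in np.linspace(.2,1.7,9):
    move_l(tcp(t),.08)
    say("%.2f"%t)
d=get_image("top");np.savez("top1.npz",**d)
cv2.imwrite("pics/c3.png",cv2.resize(d["frame"][178:268,140:275],None,fx=5.5,fy=5.5,interpolation=cv2.INTER_CUBIC))
E
```

```text
above t=1.6 loc [-64.5 152.8 207.1] F [-0.7 -0.3 -0.5] gap 0.0879 ff 0.0
at t=2.8 loc [-63.5 152.2 108.1] F [0.7 1.1 0.1] gap 0.0873 ff 0.0
closed t=3.9 loc [-64. 152. 107.] F [-0.5 -0.4  0. ] gap 0.0128 ff 30.0
0.20 t=4.2 loc [-63.1 152.  118.2] F [-0.5  0.3 -0.8] gap 0.0128 ff 30.0
0.39 t=4.5 loc [-60.  152.  128.3] F [-1.7 -0.4 -1.8] gap 0.0126 ff 30.0
0.57 t=4.7 loc [-55.1 152.  137.3] F [-1.3 -1.  -2.8] gap 0.0126 ff 30.0
0.76 t=5.0 loc [-48.6 152.  145.2] F [-1.9 -0.3 -3. ] gap 0.0127 ff 30.0
0.95 t=5.3 loc [-40.6 151.9 151.7] F [-1.3 -0.3 -5.2] gap 0.0121 ff 30.0
1.14 t=5.6 loc [-31.7 152.  156.8] F [ 0.2 -0.  -6.4] gap 0.0127 ff 30.0
1.32 t=5.8 loc [-22.2 152.  160.6] F [-2.1  0.4 -4.8] gap 0.0126 ff 30.0
1.51 t=6.1 loc [-12.1 152.  163.5] F [-3.6 -0.8  1.2] gap 0.0124 ff 30.0
1.70 t=6.4 loc [ -1.1 152.1 164.5] F [-3.2 -2.7  4.3] gap 0.0118 ff 30.0
```

View pics/c3.png

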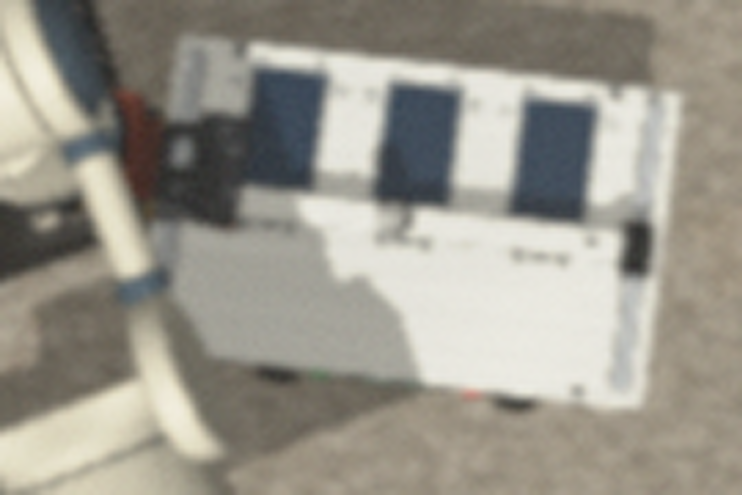

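The lever is up in the grip. The rollers now show just in front of the bar at about (405,243) and (540,258), and the knob is at about (400,215). Next I release, measure the bar and draw it back.

```bash
cat >> m.py <<'E'
def barx(d):
    px,P=rot_fit(d);L=loc(P)*1000
    b=(L[:,2]>99)&(L[:,2]<112)&(L[:,1]<-30)&(L[:,1]>-135)&(abs(L[:,0]+30)<90)
    return np.median(L[b,0]),np.percentile(L[b,0],[3,97]),b.sum()
E
python3 - <<'E'
from m import *
print(barx(dict(np.load("top1.npz"))))
gripper_open();p=state()["ee_pos"]
move_l(p+[0,0,.07],.15)
x=barx(dict(np.load("top1.npz")))[0]/1000
k=wor([x,0,.122+.004-G]);q=pick(k)
move_to(k+[0,0,.08],q)
move_l(k,.1);close();say("knob")
s0=state()["ee_pos"]
v=wor([-1,0,0])-C
for dist in(.03,.055,.062,.066,.07,.074,.078,.082,.086,.09):
    move_l(s0+v*dist,.06);s=say("%.3f"%dist)
    if s["ft_force"]@v<-14: break
hold(.3);say("end")
E
```

```text
(np.float64(-3.4553108232622165), array([-12.63105455,   6.13740863]), np.int64(159))
knob t=10.9 loc [ -3.4  -1.  115. ] F [-2.2 -5.2  1.2] gap 0.0209 ff 30.0
0.030 t=11.6 loc [-33.7  -1.  114.9] F [-0.9 -2.6  0.5] gap 0.0212 ff 30.0
0.055 t=12.2 loc [-58.9  -1.  115. ] F [-1.1 -2.4  0.3] gap 0.0207 ff 30.0
0.062 t=12.4 loc [-65.6  -1.  115. ] F [ 0.4 -2.4 -0. ] gap 0.0210 ff 30.0
0.066 t=12.7 loc [-69.3  -1.  115. ] F [ 1.2 -2.6 -0.7] gap 0.0213 ff 30.0
0.070 t=12.9 loc [-73.4  -1.  114.9] F [ 1.3 -3.3 -0.6] gap 0.0211 ff 30.0
0.074 t=13.2 loc [-77.1  -1.  115.3] F [ 3.  -3.1 -1. ] gap 0.0218 ff 3.0
0.078 t=13.4 loc [-77.1  -1.  115.3] F [21.1 -4.8 -9.8] gap 0.0209 ff 30.0
end t=13.7 loc [-77.1  -1.  115.3] F [19.7 -4.  -8.6] gap 0.0212 ff 30.0
```

```bash
python3 - <<'E'
from m import *
gripper_open();p=state()["ee_pos"];move_l(p+[0,0,.10],.2)
j=wor([.045,-.25,.28]);move_to(j,pick(j))
d=get_image("top");np.savez("top2.npz",**d)
print(barx(d));say()
cv2.imwrite("pics/c4.png",cv2.resize(d["frame"][175:285,140:410],None,fx=2.95,fy=2.95,interpolation=cv2.INTER_CUBIC))
px,P=rot_fit(d);L=loc(P)*1000
b=(L[:,2]>120)&(abs(L[:,0]+65)<60)&(abs(L[:,1])<30);print("knob",L[b].mean(0).round(1),b.sum())
b=(L[:,2]>125)&(abs(L[:,0]+65)<80)&(L[:,1]>135)&(L[:,1]<175);print("lever",L[b].round(0).tolist())
for y in(90,0,-90):
    b=(abs(L[:,1]-y)<8)&(L[:,0]<35)&(L[:,0]>-40); o=L[b];print(y,[(round(a),round(c)) for a,c in o[np.argsort(o[:,0])][:,[0,2]]][::3])
for t in tiles(d): print("tile",np.round(t,3))
E
```

```text
(np.float64(-73.58006736022699), array([-82.45381096, -63.6670962 ]), np.int64(128))
 t=17.8 loc [  44.9 -249.7  279.8] F [0.1 0.6 0.3] gap 0.0877 ff 0.0
knob [-7.260e+01 -1.000e-01  1.309e+02] 13
lever [[-72.0, 154.0, 131.0], [-77.0, 157.0, 155.0], [-77.0, 152.0, 159.0], [-76.0, 151.0, 152.0], [-76.0, 149.0, 146.0], [-75.0, 148.0, 136.0], [-74.0, 146.0, 132.0], [-74.0, 144.0, 127.0], [-81.0, 158.0, 162.0], [-82.0, 150.0, 175.0], [-81.0, 148.0, 171.0], [-80.0, 147.0, 162.0], [-79.0, 146.0, 154.0], [-78.0, 147.0, 139.0], [-86.0, 157.0, 183.0], [-86.0, 156.0, 176.0], [-85.0, 151.0, 181.0], [-85.0, 149.0, 178.0], [-85.0, 146.0, 177.0], [-84.0, 145.0, 167.0], [-83.0, 146.0, 153.0], [-90.0, 157.0, 184.0], [-89.0, 156.0, 175.0], [-89.0, 152.0, 178.0], [-88.0, 147.0, 183.0], [-88.0, 145.0, 176.0], [-87.0, 146.0, 164.0], [-93.0, 155.0, 186.0], [-93.0, 153.0, 183.0], [-92.0, 151.0, 179.0], [-92.0, 148.0, 176.0]]
90 [(-38, 75), (-37, 79), (-34, 72), (-32, 83), (-30, 81), (-27, 84), (-24, 79), (-23, 79), (-20, 79), (-16, 81), (-13, 77), (-12, 86), (-10, 85), (-8, 95), (-5, 88), (-2, 82), (-1, 7
[... 305 characters left out ...]
), (-6, 90), (-4, 92), (-1, 82), (1, 80), (3, 81), (6, 78), (8, 83), (10, 82), (14, 73), (16, 79), (20, 79), (21, 81), (24, 76), (27, 75), (28, 78), (31, 79), (34, 83), (35, 83)]
-90 [(-39, 79), (-37, 82), (-34, 77), (-31, 77), (-30, 77), (-27, 85), (-24, 81), (-21, 85), (-19, 79), (-17, 79), (-15, 76), (-14, 85), (-10, 89), (-9, 88), (-7, 87), (-5, 87), (-2, 86), (1, 84), (5, 77), (6, 76), (9, 80), (11, 75), (12, 80), (16, 81), (17, 80), (20, 78), (23, 80), (25, 70), (28, 77), (31, 75), (34, 81)]
tile [ 0.412 -0.221  1.424 90.009 59.844]
tile [ 3.76000e-01 -1.27000e-01  4.00000e-03  1.72360e+02  1.02627e+02]
tile [ 0.447 -0.331 -1.447 90.947 60.486]
tile [ 0.475 -0.448  1.543 89.211 60.608]
```

View pics/c4.png

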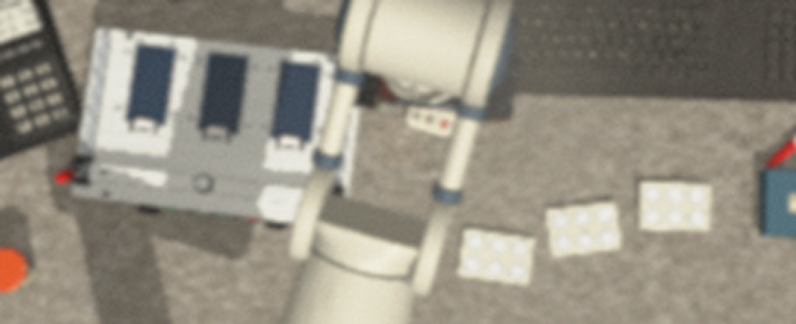

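The bar is drawn back to local x = -73.3, so home is -3.4. The rollers at about -8 confirm this and put the bay centres at local x ≈ 41.6. The lever tip at (63,177) leans towards the robot at roughly 1.3 rad, so I push it fully upright.

```bash
python3 - <<'E'
from m import *
close()
a=wor([-.135,.152,.165]);q=pick(a)
move_to(a+[0,0,.06],q);move_l(a,.15);hold(.3);f0=state()["ft_force"]
v=wor([1,0,0])-C
for x in(-.115,-.108,-.104,-.100,-.096,-.093,-.090,-.087,-.084):
    move_l(wor([x,.152,.165]),.05);hold(.15);s=say("%.3f"%x)
    if (s["ft_force"]-f0)@v<-3.3: break
move_l(a,.1);gripper_open();b=wor([-.12,.25,.28]);move_l(a+[0,0,.1],.2);move_to(b,pick(b))
d=get_image("top");np.savez("top3.npz",**d);print(barx(d))
px,P=rot_fit(d);L=loc(P)*1000
b=(L[:,2]>120)&(abs(L[:,0]+65)<60)&(abs(L[:,1])<30);print("knob",L[b].mean(0).round(1),b.sum())
b=(L[:,2]>125)&(abs(L[:,0]+65)<80)&(L[:,1]>145)&(L[:,1]<160);print("lever",L[b].round(0).tolist())
for t in tiles(d): print("tile",np.round(t,3))
E
```

```text
-0.115 t=22.7 loc [-115.1  152.   165. ] F [-0.   0.4  0.4] gap 0.0008 ff 0.0
-0.108 t=23.2 loc [-108.  152.  165.] F [-0.   0.3 -0.1] gap 0.0002 ff 0.0
-0.104 t=23.6 loc [-103.9  152.   164.9] F [ 0.3 -0.5  0.1] gap 0.0007 ff 0.0
-0.100 t=24.0 loc [-99.9 151.9 164.9] F [-0.3 -0.4  0.9] gap 0.0005 ff 0.0
-0.096 t=24.4 loc [-95.9 152.  164.9] F [ 0.2 -0.1 -0.8] gap 0.0006 ff 0.0
-0.093 t=24.8 loc [-92.9 152.  164.9] F [-0.2 -0.3 -0.5] gap 0.0006 ff 0.0
-0.090 t=25.2 loc [-89.9 152.  165. ] F [ 0.3 -0.4  0.4] gap 0.0005 ff 0.0
-0.087 t=25.6 loc [-86.9 152.  165. ] F [-0.4 -0.3  0.3] gap 0.0006 ff 0.1
-0.084 t=26.0 loc [-83.9 152.  165. ] F [-0.4  0.  -0.3] gap 0.0004 ff 0.3
(np.float64(-73.1705417608363), array([-82.43082612, -63.56780784]), np.int64(162))
knob [-72.6  -0.  130.3] 13
lever [[-63.0, 157.0, 184.0], [-62.0, 154.0, 184.0], [-62.0, 152.0, 179.0], [-61.0, 150.0, 176.0], [-66.0, 157.0, 184.0], [-65.0, 156.0, 177.0], [-65.0, 150.0, 184.0], [-65.0, 147.0, 182.0], [-64.0, 147.0, 173.0], [-70.0, 156.0, 186.0], [-69.0, 154.0, 181.0], [-69.0, 149.0, 185.0], [-68.0, 146.0, 185.0], [-67.0, 146.0, 173.0], [-66.0, 146.0, 161.0], [-71.0, 153.0, 170.0], [-71.0, 149.0, 174.0], [-70.0, 148.0, 166.0], [-69.0, 147.0, 157.0], [-68.0, 147.0, 144.0], [-73.0, 150.0, 156.0], [-72.0, 150.0, 144.0], [-72.0, 148.0, 140.0], [-71.0, 147.0, 130.0], [-74.0, 148.0, 126.0], [-78.0, 151.0, 125.0]]
tile [ 0.412 -0.221  1.427 90.522 60.287]
tile [ 0.446 -0.331 -1.452 90.712 60.911]
tile [ 0.494 -0.484  1.54  87.511 61.29 ]
tile [ 0.599 -0.143 -0.298 63.789 63.235]
```

Lever is past vertical and the bar is still back. The third tile has been knocked to (0.494,-0.484), so I re-measure before each pick. The first tile goes to bay 1.

```bash
cat >> m.py <<'E'
DY=-.0008; XB=.0416; P=.08
BY={1:.09,2:0.,3:-.09}
def find():
    d=get_image("top")
    return sorted([t for t in tiles(d) if abs(t[3]-90)<5 and abs(t[4]-60)<4 and t[0]<.58],key=lambda t:-t[1])
def grab(t):
    p=np.array([t[0],t[1],.0125]);q=pick(p,yaw=t[2])
    gripper_open();move_to(p+[0,0,.12],q);move_l(p+[0,0,.03],.2);move_l(p,.06);close();s=say("grab")
    assert .05<s["finger_gap"]<.07
    move_l(p+[0,0,.20],.2);say("lifted")
def tcp_tile(b,x,far,p=P):
    """TCP for a tile in bay b, x off centre, far edge 'far' above platform, pitched p"""
    return wor(np.array([XB+x,BY[b]+DY,.08+far+.045*np.sin(p)])+R.from_euler("y",p).apply([0,0,.0125]))
def lay(b):
    a=tcp_tile(b,-.002,.015);q=pick(a,pitch=P)
    move_to(a+[0,0,.10],q);move_l(a,.15);hold(.2);f0=state()["ft_force"]
    for far in(.010,.007,.005,.0035,.002,.001):
        move_l(tcp_tile(b,-.002,far),.04);hold(.1);s=say("far %.4f"%far)
        if s["ft_force"][2]-f0[2]>6: print("contact");break
    v=wor([1,0,0])-C
    for x in(0.,.001,.002,.003,.004):
        move_l(tcp_tile(b,x,far),.04);hold(.1);s=say("x %.3f"%x)
        if (s["ft_force"]-f0)@v<-4: break
def off():
    gripper_open();p=state()["ee_pos"];move_l(p+[0,0,.02],.05);move_l(p+[0,0,.10],.2)
E
python3 - <<'E'
from m import *
T=find();print(np.round(T,3).tolist())
grab(T[0]);lay(1)
E
```

```text
[[0.412, -0.221, 1.422, 90.61, 60.129], [0.447, -0.331, -1.448, 90.874, 60.942], [0.494, -0.484, 1.54, 87.525, 61.332]]
grab t=33.5 loc [-115.4 -357.4   12.7] F [-0.5  0.3  0.7] gap 0.0595 ff 30.0
lifted t=34.7 loc [-116.1 -357.1  210.9] F [ 0.4  1.  -2.1] gap 0.0596 ff 30.0
far 0.0100 t=37.8 loc [ 40.5  89.2 105.9] F [-0.  -0.8 -1.1] gap 0.0596 ff 30.0
far 0.0070 t=38.1 loc [ 40.6  89.2 103. ] F [ 0.8 -0.3 -1.4] gap 0.0593 ff 30.0
far 0.0050 t=38.5 loc [ 40.6  89.2 101. ] F [ 0.1 -0.2 -1.1] gap 0.0595 ff 30.0
far 0.0035 t=38.8 loc [40.6 89.2 99.5] F [-0.6  0.2 -1.2] gap 0.0593 ff 30.0
far 0.0020 t=39.2 loc [40.6 89.2 98. ] F [ 0.7 -0.7 -1.4] gap 0.0598 ff 30.0
far 0.0010 t=39.5 loc [40.6 89.2 97.1] F [ 0.6 -0.4 -0.8] gap 0.0598 ff 30.0
x 0.000 t=39.9 loc [42.5 89.3 97. ] F [-1.6 -0.6 -1.2] gap 0.0594 ff 30.0
x 0.001 t=40.2 loc [42.6 89.3 97. ] F [-4.4 -0.   0.4] gap 0.0593 ff 30.0
```

```bash
cat >> m.py <<'E'
def press(b):
    close();f=lambda z:wor([XB-.030,BY[b]+DY,z+.008])
    a=f(.115);move_to(a,pick(a));hold(.2);f0=state()["ft_force"][2]
    for z in np.r_[.103,np.arange(.099,.0865,-.0015)]:
        move_l(f(z),.03);hold(.1);s=state();F=s["ft_force"][2]-f0
        print("%.4f tip %.4f F %.1f"%(z,s["ee_pos"][2]-.008,F))
        if F>13 : break
    move_l(f(.13),.15);gripper_open()
E
python3 - <<'E'
from m import *
off();press(1)
b=wor([-.12,.2,.28]);move_to(b,pick(b))
d=get_image("top");np.savez("top4.npz",**d);say()
cv2.imwrite("pics/c5.png",cv2.resize(d["frame"][170:265,150:285],None,fx=5.5,fy=5.5,interpolation=cv2.INTER_CUBIC))
E
```

```text
0.1030 tip 0.1031 F 0.3
0.0990 tip 0.0990 F -0.9
0.0975 tip 0.0975 F -0.6
0.0960 tip 0.0960 F -0.3
0.0945 tip 0.0948 F 0.6
0.0930 tip 0.0926 F -1.0
0.0915 tip 0.0913 F 0.3
0.0900 tip 0.0904 F 1.7
0.0885 tip 0.0903 F 7.8
0.0870 tip 0.0903 F 13.5
 t=50.5 loc [-119.3  199.1  277.7] F [-0.4 -0.3 -1.2] gap 0.0879 ff 0.0
```

View pics/c5.png

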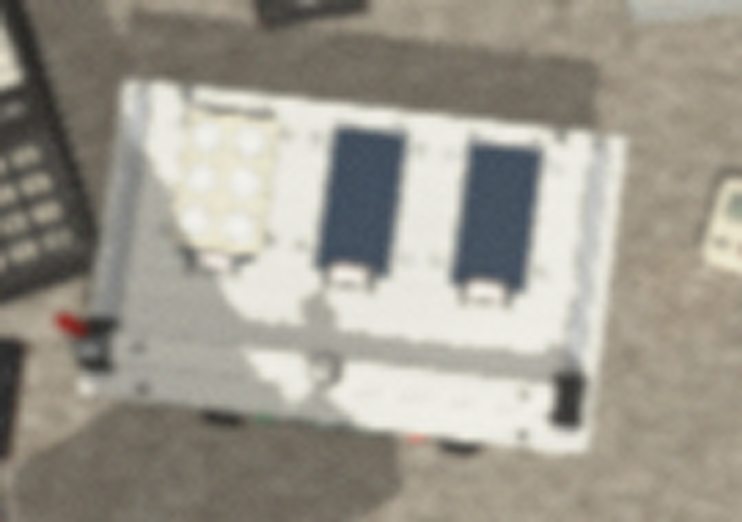

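The first tile lies flat in bay 1 at crop (230,180), and the tip stopped firmly at 90 mm. Now the other two.

```bash
python3 - <<'E'
from m import *
for b in(2,3):
    T=find();print(b,np.round(T,3).tolist())
    grab(T[0]);lay(b);off();press(b)
    j=wor([-.12,.2,.28]);move_to(j,pick(j))
d=get_image("top");np.savez("top5.npz",**d);say();print(barx(d))
cv2.imwrite("pics/c6.png",cv2.resize(d["frame"][170:265,150:285],None,fx=5.5,fy=5.5,interpolation=cv2.INTER_CUBIC))
E
```

```text
2 [[0.447, -0.331, -1.443, 90.708, 61.031], [0.494, -0.485, 1.547, 87.607, 60.741]]
grab t=55.0 loc [ -68.1 -462.6   12.7] F [-0.   0.  -0.1] gap 0.0597 ff 30.0
lifted t=56.1 loc [ -68.7 -462.3  210.7] F [ 0.6  0.9 -0.3] gap 0.0595 ff 30.0
far 0.0100 t=59.3 loc [ 40.5  -0.8 105.9] F [-0.5 -0.1 -0.9] gap 0.0595 ff 30.0
far 0.0070 t=59.6 loc [ 40.6  -0.8 103. ] F [ 0.1  0.1 -0.9] gap 0.0592 ff 30.0
far 0.0050 t=60.0 loc [ 40.6  -0.8 101. ] F [ 0.6 -0.4 -1.4] gap 0.0596 ff 30.0
far 0.0035 t=60.3 loc [40.6 -0.8 99.6] F [ 0.2 -0.4 -1.2] gap 0.0595 ff 30.0
far 0.0020 t=60.7 loc [40.6 -0.8 98.1] F [ 0.4 -0.4 -1.8] gap 0.0594 ff 30.0
far 0.0010 t=61.0 loc [40.6 -0.8 97.1] F [-0.   0.1 -1.6] gap 0.0599 ff 30.0
x 0.000 t=61.4 loc [42.3 -0.8 97. ] F [-2.7  0.5  0.6] gap 0.0595 ff 30.0
x 0.001 t=61.7 loc [42.5 -0.7 97. ] F [-5.7  1.1  0.4] gap 0.0594 ff 30.0
0.1030 tip 0.1031 F 0.5
0.0990 tip 0.0990 F 0.2
0.0975 tip 0.0975 F 0.3
0.0960 tip 0.0960 F -0.1
0.0945 tip 0.0947 F 2.9
0.0930 tip 0.0927 F 0.9
0.0915 tip 0.0913 F 1.3
0.0900 tip 0.0904 F 2.7
0.0885 tip 0.0903 F 7.9
0.0870 tip 0.0903 F 14.9
[... 533 characters left out ...]
.0 loc [ 40.6 -90.8  98. ] F [-0.6 -0.3 -1.3] gap 0.0595 ff 30.0
far 0.0010 t=83.3 loc [ 40.6 -90.8  97.1] F [-0.1 -0.6 -0.8] gap 0.0594 ff 30.0
x 0.000 t=83.7 loc [ 42.3 -90.8  97. ] F [-3.5  0.5 -0.6] gap 0.0598 ff 30.0
x 0.001 t=84.0 loc [ 42.4 -90.7  96.9] F [-6.9  1.   1.3] gap 0.0595 ff 30.0
0.1030 tip 0.1031 F -0.1
0.0990 tip 0.0990 F -0.3
0.0975 tip 0.0975 F -0.9
0.0960 tip 0.0960 F 0.4
0.0945 tip 0.0947 F 1.3
0.0930 tip 0.0927 F 0.3
0.0915 tip 0.0914 F -0.3
0.0900 tip 0.0904 F 1.9
0.0885 tip 0.0903 F 7.6
0.0870 tip 0.0903 F 13.5
 t=94.7 loc [-119.4  199.   279. ] F [ 0.7 -0.   0.2] gap 0.0878 ff 0.0
(np.float64(-73.04074503938944), array([-82.42200479, -63.42724251]), np.int64(161))
```

View pics/c6.png

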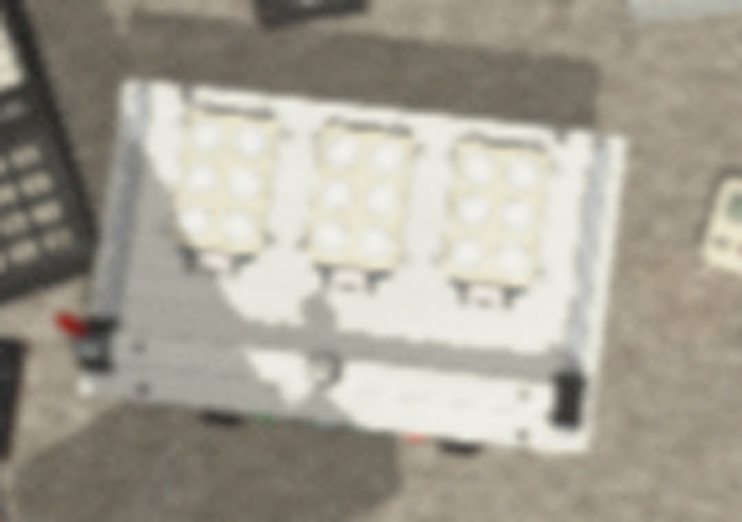

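All three tiles are flat in their bays at crop (230,180), (360,195) and (497,215). Next: push the bar home and fold the lever down.

```bash
python3 - <<'E'
from m import *
v=wor([1,0,0])-C
k=wor([-.0733,-.001,.122+.004-G]);move_to(k+[0,0,.08],pick(k));move_l(k,.1);close();say("knob")
s0=state()["ee_pos"]
for dist in(.03,.055,.064,.067,.069,.071,.073,.075,.077):
    move_l(s0+v*dist,.06);hold(.1);s=say("%.3f"%dist)
    if s["ft_force"]@v<-14: break
gripper_open();move_l(state()["ee_pos"]+[0,0,.11],.2)
close()
XP,YP,ZP=-.0034,.152,.116
def tc(q,e=0,r=.060):
    c=np.array([XP,YP,ZP])+r*np.array([-np.cos(q),0,np.sin(q)])+.0055*np.array([np.sin(q),0,np.cos(q)])
    return wor(c+[.010,0,.008-e])
a=wor([.045,YP,.175+.008]);move_to(a+[0,0,.05],pick(a));move_l(a,.1)
for q in np.arange(1.7,-.01,-.17):
    move_l(tc(max(q,0)),.06);s=say("q %.2f"%q)
for e in(.001,.002,.003,.004,.005):
    move_l(tc(0,e),.02);hold(.1);s=say("e %.3f"%e)
    if s["ft_force"][2]>14: break
move_l(tc(0)+[0,0,.12],.15)
j=wor([-.12,.28,.28]);move_to(j,pick(j))
d=get_image("top");np.savez("top6.npz",**d);say();print(barx(d))
px,P_=rot_fit(d);L=loc(P_)*1000
b=(L[:,2]>110)&(abs(L[:,0]+40)<70)&(L[:,1]>147)&(L[:,1]<158);print("lever",L[b].round(0).tolist())
cv2.imwrite("pics/c7.png",cv2.resize(d["frame"][170:265,150:285],None,fx=5.5,fy=5.5,interpolation=cv2.INTER_CUBIC))
E
```

```text
knob t=97.6 loc [-73.3  -1.1 115. ] F [ 0.6 -0.4  0. ] gap 0.0209 ff 30.0
0.030 t=98.3 loc [-42.6  -1.  115. ] F [ 4.5  0.3 -1.2] gap 0.0210 ff 30.0
0.055 t=99.0 loc [-17.8  -1.  115. ] F [ 2.2 -0.  -0.6] gap 0.0207 ff 30.0
0.064 t=99.4 loc [ -9.2  -1.  115. ] F [0.6 1.2 0. ] gap 0.0209 ff 30.0
0.067 t=99.8 loc [ -6.5  -1.  115. ] F [-3.2  0.7  2.8] gap 0.0209 ff 30.0
0.069 t=100.1 loc [ -4.3  -1.  115. ] F [-3.8  0.9  2. ] gap 0.0209 ff 30.0
0.071 t=100.5 loc [ -3.6  -1.  115. ] F [-8.4  0.   5. ] gap 0.0211 ff 30.0
0.073 t=100.8 loc [ -3.5  -1.  114.9] F [-17.9   2.    7.7] gap 0.0209 ff 30.0
q 1.70 t=105.9 loc [ 19.7 152.1 183.2] F [ 0.3 -0.1  0.2] gap 0.0005 ff 0.0
q 1.53 t=106.2 loc [  9.3 152.1 184.3] F [-0.5 -0.3  0.7] gap 0.0003 ff 0.0
q 1.36 t=106.5 loc [ -0.9 152.  183.8] F [ 0.  -0.2  0.1] gap 0.0008 ff 0.0
q 1.19 t=106.8 loc [-10.9 152.  181.7] F [ 0.5  0.5 -0. ] gap 0.0006 ff 0.0
q 1.02 t=107.1 loc [-20.4 152.  177.9] F [ 0.   0.  -0.5] gap 0.0003 ff 0.0
q 0.85 t=107.5 loc [-29.1 152.  172.5] F [ 0.  -0.8 -0.3] gap 0.0003 ff 0.0
q 0.68 t=107.8 loc [-36.9 152.  165.7] F [
[... 1552 characters left out ...]
0, 117.0], [-43.0, 158.0, 120.0], [-43.0, 153.0, 125.0], [-42.0, 150.0, 121.0], [-41.0, 148.0, 118.0], [-46.0, 157.0, 121.0], [-46.0, 153.0, 122.0], [-45.0, 151.0, 117.0], [-50.0, 155.0, 126.0], [-49.0, 153.0, 120.0], [-49.0, 149.0, 122.0], [-48.0, 148.0, 114.0], [-53.0, 156.0, 121.0], [-53.0, 150.0, 128.0], [-53.0, 148.0, 122.0], [-57.0, 156.0, 120.0], [-56.0, 152.0, 119.0], [-56.0, 148.0, 121.0], [-60.0, 155.0, 120.0], [-60.0, 150.0, 124.0], [-59.0, 148.0, 120.0], [-64.0, 158.0, 121.0], [-64.0, 154.0, 122.0], [-63.0, 151.0, 118.0], [-63.0, 147.0, 121.0], [-68.0, 157.0, 121.0], [-67.0, 154.0, 120.0], [-67.0, 150.0, 122.0], [-71.0, 155.0, 128.0], [-70.0, 155.0, 115.0], [-70.0, 151.0, 116.0]]
```

View pics/c7.png

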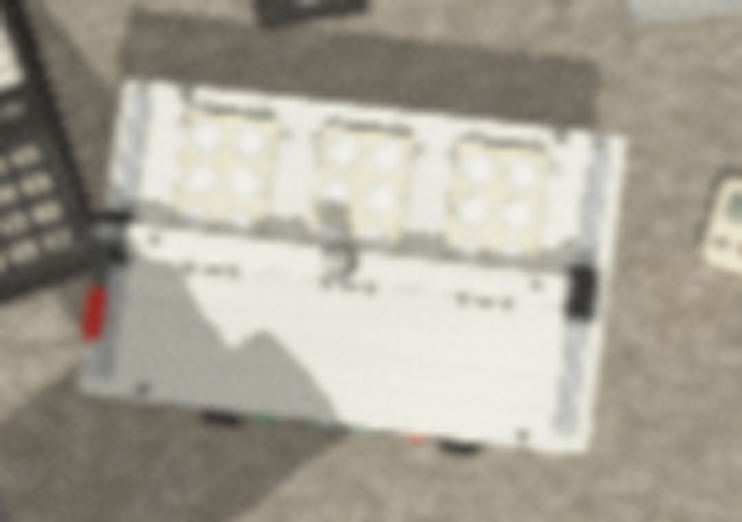

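The bar is home at -3.3 mm over the tiles' near edges. The lever lies flat at (95,313) with a level top at about 121 mm, and the arm is clear.

```bash
python3 -c "
from bench import *
print(job_done())"
```

```text
the job is handed in; nothing more can be done
None
```

I handed the job in: all three tiles lie flat in bays 1–3, the bar is fully home over their near edges, and the lever is folded flat. I didn't touch anything else on the bench.

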